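# Gauge the spool depth in a valve manifold

## Robot

A 7-joint arm with a two-finger parallel gripper is mounted at the origin on the work surface. World frame = base frame: x ahead of the robot, y to its left, z up, the work surface at z = 0. Lengths are in m, angles in rad, forces in N, time in s.
With the tool pointing down it reaches from about 0.425 to 0.925 m from the base axis. Payload 6.8 kg.
Tool frame: the origin (TCP) lies at the very end of the fingers, on their centre line; the grasp point (between the pads) lies 19 mm behind it; z points along the fingers, y is the line along which they close (so a half turn about z gives the same grasp; the last joint's range is limited). The gripper opens to 85 mm and grips with 20 to 120 N. Pads are 22 mm wide; open, the fingers measure 114 mm over their backs; the gripper's body (76 mm by 85 mm) begins 54 mm behind the grasp point. The pads swing forward as they close: fully open they stand 13 mm farther back than shut.
Start: joints at [1.175, 0.477, 0.022, 1.555, -0.011, 1.109, -0.083], TCP at [0.192, -0.647, 0.231] pointing down, gripper open.
Joint ranges: [-2.96, 2.96], [-0.34, 2.1], [-1.41, 1.46], [0.24, 2.44], [-1.37, 4.51], [0.17, 1.92], [-2.96, 2.96]. Speed limits (rad/s): [2.39, 2.39, 3.14, 3.14, 3.14, 3.14, 3.14].

## Interface

Orientations are given as a unit quaternion [w, x, y, z].
In Python, from station import get_obs, read_camera, hand_in gives the robot as it stands.
- The arm moves only by the tool arm_command, never from a script. Its argument "commands" is one flat list of numbers, 7 for each row, row after row: the shift along the tool's x, y, z in m, then the turn, a rotation vector about the tool's x, y, z in degrees, then the opening, from 0 (shut) to 1 (fully open). In form: [tx, ty, tz, rx, ry, rz, fingers, tx, ty, tz, rx, ry, rz, fingers, ...]. A call has 1 to 8 rows; each row is the pose to reach, as a shift and turn from the pose commanded when the call began, along the tool's axes at that moment; what a row does not reach only later rows make up. A row lasts 1/10 s, in which the tool goes at most 50 mm and 8.59 degrees, less where a joint would pass 70% of its speed; a pose out of reach is approached as far as the arm can. A call with a gripper value outside its range is refused whole. The fingers move at their own pace and stop on an object; "force" is the grip in N (left out, the last holds). Time passes only in rows, so rows that repeat a pose let the fingers close. It gives the time, the measured TCP pose, the force, the opening and the grip force at its end, in the units of the state.
- get_obs(): the state, without advancing time (a new reading comes with each control period).
- read_camera(name): name is "side" or "top" or "wrist"; returns a dict with "img" (384x512x3 uint8, red, green, blue), "camera_matrix" (3x3 intrinsics, pixels), "k1" (the pictures are not rectified: a ray, as slopes to the right and down, at radius r is drawn at 1 + k1 r^2 times it, then the intrinsics apply), "pose" (4x4, takes a point from camera to world coordinates). Camera axes: x right, y down, z forward; pixel columns grow to the right and rows downward; lengths in m; the calibration is good to about 2 mm. A picture is of the moment at which its call begins. There is no depth.
- hand_in(): hands the job in; it is judged then, once.
The state is a dict: "t": time; "q": joint angles; "joint_vel": joint speeds; "joint_torque": joint torques, N m; "eef_pos": TCP position; "tool_rot": TCP orientation; "contact_force": force on the tool from outside, world axes, zero at the start; "torque": the same for the moment, N m; "gripper_width": opening from 0.0 (shut) to 1.0 (fully open); "grasp_force": force on a finger pad.
Only numpy, scipy, OpenCV 4.12 (cv2) and the standard library are available. Lean on these libraries where they do the work, as an engineer would, in place of code of your own. Each camera call takes 0.05 s, during which the arm holds its last target. There are 200 camera calls.

## Task

Pull the plug out of the valve block's bore and put it in the shallow tray. Then take the depth gauge from its sloping rack, stand it with its bridge flat across the bore, lower the probe until it touches the spool down inside without shifting the spool, press the gauge's lock lever down flat, and leave the gauge standing there. Leave the other things on the bench alone.

Things in the scene. Friction and masses are not known exactly. Their poses are not given: they have to be found in the camera images.
- bore_mouth (a point): Middle of the bore's mouth, on the top face of the valve block (fixed aluminium block, 84 mm along this point's x, 124 mm along its y, 85 mm high; z is up). The bore is 22 mm wide and vertical. Four upright steel fittings, 14 mm wide and 16 mm high, stand on the top face at x = +-28 mm, y = +-46 mm from here, so the gauge's bridge fits between them along y.
- spool_top (a point): Flat top of the steel spool inside the bore, 40 to 60 mm below the mouth (it differs from start to start). The spool sits tight: it gives way only above about 45 N.
- plug_center (a point): Centre of the grey plastic transport plug, an upright cylinder 30 mm wide and 44 mm high (this point is 22 mm above its shoulder, which rests on the block's top face at the start); a spigot 18 mm wide and 10 mm long under it hangs loosely in the bore. 40 g. Its z axis points out of the bore. Only along the block's y is there free room for fingers beside it.
- tray_in (a point): Centre of the inner floor of the shallow grey tray (fixed): 90 mm along its x, 120 mm along its y, 20 mm high outside, walls and floor 4 mm thick.
- gauge_foot (a point): The depth gauge (0.2 to 0.3 kg): middle of the underside of its bridge. Gauge frame: z up along the probe towards the knob, y along the bridge. The bridge is a steel bar 22 mm (x) by 110 mm (y) by 16 mm (z), with a block 18 by 18 mm on its middle up to z = 28 mm. At the start it leans about 30 degrees in the rack, knob towards the rack's -x side.
- rack: Fixed dark steel rack (origin: middle of its underside, z up) with a plate, 60 by 124 mm, sloping 30 degrees down towards its -x. The gauge's bridge lies on the plate, centred 75 mm above the bench, against a lip 14 mm high on its lower side; the probe hangs through a 16 mm hole. The gauge comes out along its own z.
- knob_center (a point): Centre of the black square knob on top of the gauge's probe, 20 by 20 by 22 mm (axes as the gauge's). The place to hold the gauge: fixed to the probe, 116 mm above the probe's tip.
- probe_tip (a point): Lower end of the gauge's probe, a rod 8 mm thick. z along the probe, upwards.
- probe (a joint): Slide of the probe through the bridge, in m, 0 to 0.058: the tip stands 15 mm + this value below the bridge's underside; starts at 0.005 to 0.018. It slides stiffly (about 4 N), so the gauge hangs from its knob without slipping, and it stays where it is left.
- lock (a joint): Lock lever of the gauge, in rad: 0 = free, standing up at 32 degrees; 0.55 = pressed down flat along the bridge = locked. It stays where it is left; about 2 N at its end moves it. A steel strip 11 mm wide, 34 mm long, 5 mm thick; hinge at y = 22 mm, z = 24 mm in the gauge frame, the lever reaching out to +y.
- lock_tip (a point): Outer end of the lock lever.
- meter_center (a point): Bystander, loose: red hand-held multimeter, 78 by 150 by 34 mm, lying flat; centre.
- cylinder_center (a point): Bystander, loose: small aluminium pneumatic cylinder, body 34 by 110 by 34 mm with a rod 45 mm out of its +y end, lying flat; centre.
- driver: Bystander, loose: screwdriver, 190 mm long, lying along its x.

How it is judged:
On the way, in this order (a step that is already met when the one before it is completed fails the run):
1. the plug lies in the tray, let go (x of plug_center in the frame of tray_in between -0.045 and 0.045 m and y of plug_center in the frame of tray_in between -0.06 and 0.06 m and z of plug_center in the frame of tray_in between 0 and 0.045 m and contact force between the fingers and plug below 0.1 N), for 0.2 s.
2. with the bridge flat on the block and the lever still up, the probe touches the spool (angle between gauge_foot's own z axis and vertical below 0.05 rad and z of gauge_foot in the frame of bore_mouth below 0.0025 m and horizontal distance between gauge_foot and bore_mouth below 0.012 m and z of probe_tip in the frame of spool_top between -0.004 and 0.0015 m and value of joint lock below 0.25 rad), for 0.1 s.
3. the lever is pressed down with the probe still on the spool (angle between gauge_foot's own z axis and vertical below 0.05 rad and z of gauge_foot in the frame of bore_mouth below 0.0025 m and horizontal distance between gauge_foot and bore_mouth below 0.012 m and z of probe_tip in the frame of spool_top between -0.004 and 0.0015 m and value of joint lock above 0.45 rad), for 0.2 s.
At the end, for the whole second after the job is handed in: The plug lies in the tray; the gauge stands by itself with its bridge flat (within 0.05 rad, 2.5 mm) on the block, centred over the bore within 12 mm, its probe within 1.5 mm of the spool's top, the lock lever down (over 0.45 of 0.55 rad), all at rest (all of step 3 and x of plug_center in the frame of tray_in between -0.045 and 0.045 m and y of plug_center in the frame of tray_in between -0.06 and 0.06 m and z of plug_center in the frame of tray_in between 0 and 0.045 m and linear speed of each of gauge, plug below 0.02 m/s); the robot touches nothing.
It fails at once if the spool is shifted by more than 2 mm (distance of spool_top from where it was at the start of the episode above 0.002 m).
It fails at once if a bystander is moved by more than 20 mm (distance of any of meter_center, cylinder_center, driver from where it was at the start of the episode above 0.02 m).
It also fails if it takes over 61 s, if anything falls off the work surface, if the arm or the gripper's body presses on something with over 40 N, if the wrist force passes 120 N, or if a joint passes its speed limit or range.

## Working session

There is one attempt and no reset: what is moved stays moved. The work goes in short steps, Python scripts to look and compute and a tool call to move; the robot and the scene stay as the last step left them, time stands still between calls to the robot, and variables do not carry over. Pictures are saved under pics/ and viewed, at most 10 in all, crops included, and the job is handed in when it is done.

Besides the shell and the picture viewer there is one more tool, called as name(argument=value, ...) on one line, values as JSON. arm_command: Moves the arm, as the interface text tells. Its arguments: {"type":"object","properties":{"commands":{"type":"array","items":{"type":"number"}},"force":{"type":"number"}},"required":["commands"]}

```bash
mkdir -p pics; cat > h.py <<'E'
import numpy as np, cv2
from station import get_obs, read_camera
from scipy.spatial.transform import Rotation as R
def ray(c,u,v):
    K=c["camera_matrix"];k=c["k1"]
    d=np.array([(u-K[0,2])/K[0,0],(v-K[1,2])/K[1,1]]);s=d.copy()
    for _ in range(20): s=d/(1+k*(s@s))
    P=np.array(c["pose"]);return P[:3,3],P[:3,:3]@np.array([s[0],s[1],1])
def onz(c,u,v,z):
    o,d=ray(c,u,v);return o+d*(z-o[2])/d[2]
def proj(c,p):
    P=np.array(c["pose"]);K=c["camera_matrix"];q=P[:3,:3].T@(np.array(p)-P[:3,3]);s=q[:2]/q[2];s=s*(1+c["k1"]*(s@s))
    return np.array([K[0,0]*s[0]+K[0,2],K[1,1]*s[1]+K[1,2]])
def tri(c1,p1,c2,p2):
    o1,d1=ray(c1,*p1);o2,d2=ray(c2,*p2)
    t=np.linalg.lstsq(np.c_[d1,-d2],o2-o1,rcond=None)[0];a=o1+d1*t[0];b=o2+d2*t[1]
    return (a+b)/2,np.linalg.norm(a-b)
def tool(): # rotation, pos
    o=get_obs();q=o["tool_rot"];return R.from_quat([q[1],q[2],q[3],q[0]]),np.array(o["eef_pos"])
def save(c,n,crop=None,s=1):
    im=cv2.cvtColor(c["img"],cv2.COLOR_RGB2BGR)
    if crop: im=im[crop[1]:crop[3],crop[0]:crop[2]]
    cv2.imwrite("pics/"+n,cv2.resize(im,None,fx=s,fy=s,interpolation=cv2.INTER_CUBIC))
E
python3 - <<'E'
from h import *
import pickle
C={}
for n in("top","side"):
    C[n]=read_camera(n);save(C[n],n+"0.png",None,1.5);print(n,np.round(C[n]["pose"],3).tolist(),C[n]["camera_matrix"].tolist(),C[n]["k1"])
pickle.dump(C,open("c0.pkl","wb"))
o=get_obs();print(o["t"],o["eef_pos"],o["tool_rot"],o["gripper_width"])
E
```

```text
top [[0.079, -0.965, 0.251, 0.36], [-0.997, -0.078, 0.013, -0.008], [0.007, -0.251, -0.968, 1.027], [0.0, 0.0, 0.0, 1.0]] [[399.1320991368243, 0.0, 259.7450508710579], [0.0, 399.1320991368243, 193.77419760237714], [0.0, 0.0, 1.0]] 0.02355170795718268
side [[-0.99, -0.097, 0.101, 0.491], [-0.139, 0.6, -0.788, 0.732], [0.016, -0.794, -0.608, 0.667], [0.0, 0.0, 0.0, 1.0]] [[477.43815039969326, 0.0, 251.84445740875051], [0.0, 477.43815039969326, 196.9042108897861], [0.0, 0.0, 1.0]] 0.03214629716760816
0.1 [ 0.19140093 -0.64675073  0.23041714] [-8.03105061e-04  9.89664625e-01  1.43398925e-01 -1.83016380e-04] 0.9995344958125917
```

View pics/top0.png

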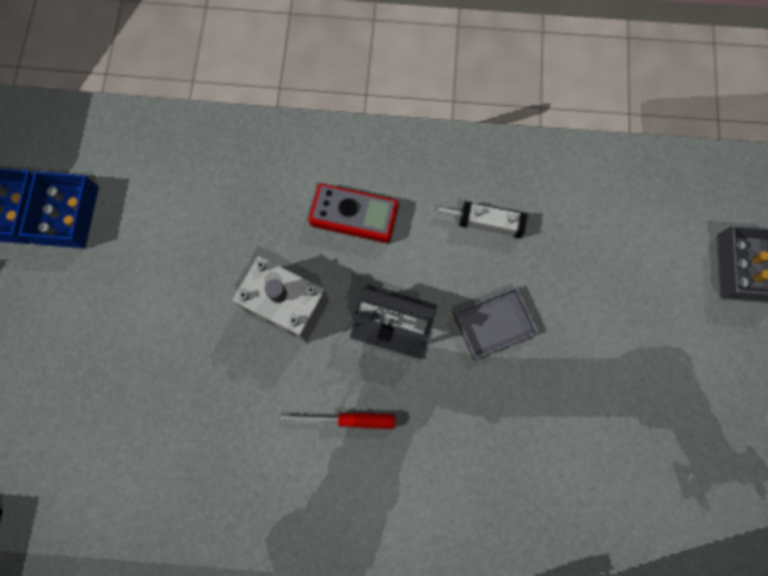

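View pics/side0.png

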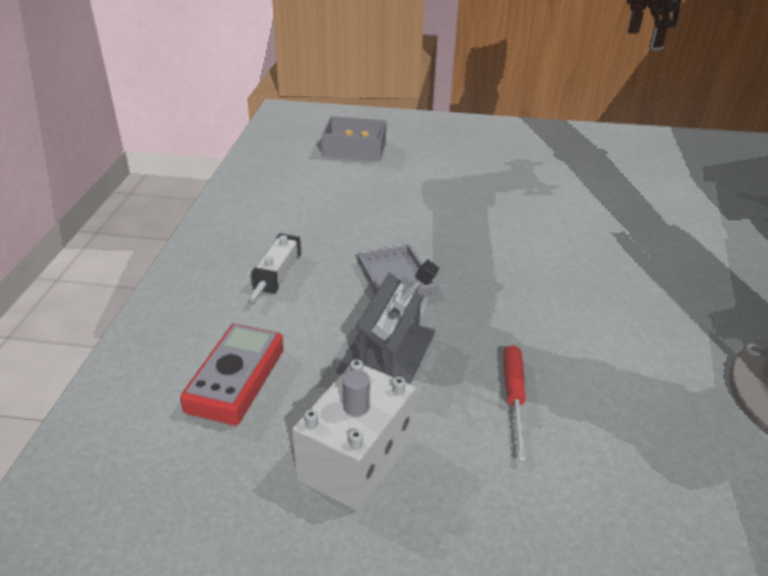

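The top view shows the block's fittings at about (263,264), (245,294), (295,320) and (312,290), with the plug at (275,290). The tray is around (498,322), the rack at (392,322) and the knob near (386,331). All of these are 1.5x pixels. In the side view the plug's top is at (356,377) and the knob at (428,271).

```bash
python3 - <<'E'
from h import *
import pickle
C=pickle.load(open("c0.pkl","rb"));t,s=C["top"],C["side"]
f=lambda c,z,*p:np.round([onz(c,u/1.5,v/1.5,z) for u,v in p],4)
F=f(t,.101,(263,264),(312,290),(295,320),(245,294));print("fit top",F[:,:2].tolist(),F.mean(0))
G=f(s,.101,(355,366),(399,383),(355,437),(311,416));print("fit side",G[:,:2].tolist(),G.mean(0))
for X in(F,G):
    pass
print("plug",tri(t,(274/1.5,288/1.5),s,(356/1.5,377/1.5)), f(t,.129,(275,288)),f(s,.129,(356,377)))
T=f(t,.02,(455,307),(517,289),(543,330),(477,357));print("tray",T[:,:2].tolist(),T.mean(0))
print("knob",tri(t,(386/1.5,331/1.5),s,(428/1.5,271/1.5)))
im=lambda c,b,s:cv2.resize(cv2.cvtColor(c["img"][b[1]:b[3],b[0]:b[2]],cv2.COLOR_RGB2BGR),(s[0],s[1]),interpolation=cv2.INTER_CUBIC)
a=im(t,(225,180,305,250),(400,350));b=im(s,(220,165,300,255),(400,450))
cv2.imwrite("pics/z.png",np.hstack([cv2.copyMakeBorder(a,0,100,0,0,0),b]))
E
```

```text
fit top [[0.6274, 0.212], [0.5907, 0.1286], [0.54, 0.1498], [0.5755, 0.2339]] [0.5834   0.181075 0.101   ]
fit side [[0.5923, 0.1358], [0.5391, 0.1555], [0.5749, 0.241], [0.6258, 0.2193]] [0.583025 0.1879   0.101   ]
plug (array([0.5826435 , 0.18317269, 0.12980511]), np.float64(0.0013585705418518192)) [[0.5823 0.1818 0.129 ]] [[0.5835 0.1821 0.129 ]]
tray [[0.6007, -0.1087], [0.6415, -0.2145], [0.5726, -0.2606], [0.5171, -0.1502]] [ 0.582975 -0.1835    0.02    ]
knob (array([0.52323956, 0.00486171, 0.15133667]), np.float64(0.0024222497093658387))
```

View pics/z.png

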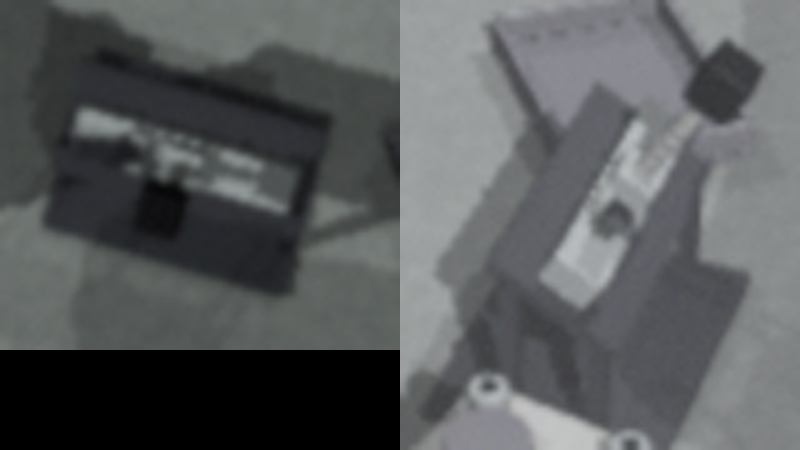

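```bash
cat >> h.py <<'E'
def mv(p,yaw,tilt_to=None,tilt=0,axis=None):
    """target TCP p; tool y at world yaw (deg), tool down; optional world rotation vec (deg) applied after"""
    y=np.array([np.cos(np.radians(yaw)),np.sin(np.radians(yaw)),0]);z=np.array([0,0,-1.]);x=np.cross(y,z)
    T=R.from_matrix(np.c_[x,y,z])
    if axis is not None: T=R.from_rotvec(np.radians(axis))*T
    r,p0=tool()
    print("shift",np.round(r.inv().apply(np.array(p)-p0),4).tolist(),"rot",np.round((r.inv()*T).as_rotvec(degrees=True),2).tolist())
def st():
    o=get_obs();r,p=tool();y=r.as_matrix()[:,1];z=r.as_matrix()[:,2]
    print(round(o["t"],2),"p",np.round(p,4),"yaw",round(float(np.degrees(np.arctan2(y[1],y[0]))),2),"z",np.round(z,3),"F",np.round(o["contact_force"],1),"w",round(o["gripper_width"],3),"g",round(o["grasp_force"],1),"q",np.round(o["q"],2))
E
python3 - <<'E'
from h import *
import pickle
st();mv([.55,-.2,.30],0)
C=pickle.load(open("c0.pkl","rb"));t=C["top"]
for z,ps in((.09,((244,192),(290,204))),(.08,((240,202.5),(283,221))),(.01,((234,225),(284,239)))):
    a,b=[onz(t,u,v,z) for u,v in ps];d=b-a;print(a,b,np.degrees(np.arctan2(d[1],d[0])))
E
```

```text
0.1 p [ 0.1914 -0.6468  0.2304] yaw -73.51 z [-0.001  0.002 -1.   ] F [-0.5 -0.1  0.5] w 1.0 g 0.0 q [ 1.17  0.48  0.02  1.56 -0.01  1.11 -0.08]
shift [0.4706, -0.3267, -0.0691] rot [-0.09, -0.05, -73.51]
[0.60381554 0.04359979 0.09      ] [ 0.58298425 -0.06955639  0.09      ] -100.43097998891922
[0.57927437 0.05150478 0.08      ] [ 0.54203874 -0.05592158  0.08      ] -109.11710662026611
[0.5348973  0.06584475 0.01      ] [ 0.50908225 -0.06503042  0.01      ] -101.1583187955175
```

arm_command(commands=[0.47,-0.327,-0.07,0,0,-73.5,1,0.47,-0.327,-0.07,0,0,-73.5,1,0.47,-0.327,-0.07,0,0,-73.5,1,0.47,-0.327,-0.07,0,0,-73.5,1,0.47,-0.327,-0.07,0,0,-73.5,1,0.47,-0.327,-0.07,0,0,-73.5,1,0.47,-0.327,-0.07,0,0,-73.5,1,0.47,-0.327,-0.07,0,0,-73.5,1])

```text
t: 0.9
eef_pos: [0.4404, -0.3355, 0.2799]
tool_rot: [-0.0, 0.734, 0.679, -0.0]
contact_force: [0.5, -0.2, 0.7]
gripper_width: 1.0
grasp_force: 0.0
```

```bash
python3 - <<'E'
from h import *
st();mv([.56,.0,.30],30);mv([.583,.183,.25],67.2)
E
```

```text
0.9 p [ 0.4404 -0.3355  0.2799] yaw -4.41 z [-0. -0. -1.] F [ 0.5 -0.2  0.7] w 1.0 g 0.0 q [ 0.84  0.26 -0.36  1.77  0.1   1.13  0.37]
shift [0.3437, 0.0934, -0.0201] rot [-0.02, -0.0, -34.41]
shift [0.5279, 0.1023, 0.0299] rot [-0.02, -0.01, -71.61]
```

arm_command(commands=[0.344,0.093,-0.02,0,0,-34.4,1,0.344,0.093,-0.02,0,0,-34.4,1,0.344,0.093,-0.02,0,0,-34.4,1,0.344,0.093,-0.02,0,0,-34.4,1,0.344,0.093,-0.02,0,0,-34.4,1,0.528,0.102,0.03,0,0,-71.6,1,0.528,0.102,0.03,0,0,-71.6,1,0.528,0.102,0.03,0,0,-71.6,1])

```text
t: 1.7
eef_pos: [0.5556, 0.0441, 0.2709]
tool_rot: [0.0, 0.294, 0.956, -0.0]
contact_force: [0.5, -0.7, -0.5]
gripper_width: 1.001
grasp_force: 0.0
```

arm_command(commands=[0,0,0,0,0,0,1])

```text
t: 1.8
eef_pos: [0.5549, 0.0509, 0.2706]
tool_rot: [-0.001, 0.29, 0.957, 0.002]
contact_force: [-0.4, 0.1, 0.1]
gripper_width: 1.001
grasp_force: 0.0
```

```bash
python3 - <<'E'
from h import *
st();mv([.583,.183,.25],67.2);mv([.56,.11,.26],67.2)
E
```

```text
1.8 p [0.5549 0.0509 0.2706] yaw 56.28 z [-0.001  0.005 -1.   ] F [-0.4  0.1  0.1] w 1.001 g 0.0 q [ 0.39  0.33 -0.73  1.76  0.24  1.14  0.57]
shift [0.0499, 0.1254, 0.0212] rot [0.2, -0.18, -10.92]
shift [0.0285, 0.0519, 0.0109] rot [0.2, -0.18, -10.92]
```

arm_command(commands=[0.05,0.125,0.02,0,0,-10.9,1,0.05,0.125,0.02,0,0,-10.9,1,0.05,0.125,0.02,0,0,-10.9,1,0.05,0.125,0.02,0,0,-10.9,1,0.05,0.125,0.02,0,0,-10.9,1])

```text
t: 2.3
eef_pos: [0.585, 0.174, 0.2506]
tool_rot: [-0.001, 0.205, 0.979, -0.0]
contact_force: [-0.4, -0.4, -0.2]
gripper_width: 1.002
grasp_force: 0.0
```

```bash
python3 - <<'E'
from h import *
import pickle
st();c=read_camera("wrist");pickle.dump(c,open("w1.pkl","wb"));save(c,"w1.png");print(np.round(c["pose"],3).tolist())
for p in([.583,.183,.129],[.583,.183,.085],[.583,.183,.101]):print(proj(c,p))
E
```

```text
2.3 p [0.585  0.174  0.2506] yaw 66.39 z [-0.001 -0.    -1.   ] F [-0.4 -0.4 -0.2] w 1.002 g 0.0 q [ 0.17  0.46 -0.76  1.65  0.34  1.17  0.49]
[[0.4, 0.87, 0.288, 0.511], [0.916, -0.38, -0.127, 0.207], [-0.001, 0.314, -0.949, 0.392], [0.0, 0.0, 0.0, 1.0]]
[271.38776347 177.09996232]
[270.26440727 164.47872389]
[270.63668817 168.66141825]
```

View pics/w1.png

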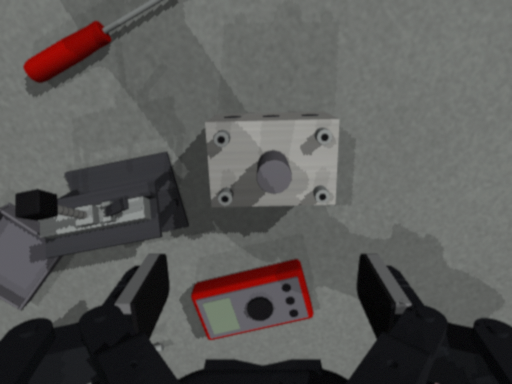

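The wrist view shows the fitting tops at (222,138), (325,137), (226,198) and (322,196), the plug's top at about (275,171), the knob at (36,204) and the lever at (118,206).

```bash
python3 - <<'E'
from h import *
import pickle
c=pickle.load(open("w1.pkl","rb"))
F=np.array([onz(c,u,v,.101) for u,v in((222,138),(325,137),(322,196),(226,198))])
d=F[1]-F[0]+F[2]-F[3];print(F[:,:2],F.mean(0),np.degrees(np.arctan2(d[1],d[0])));print("plug",onz(c,275,172,.129))
C=pickle.load(open("c0.pkl","rb"))
print("knob",tri(c,(36,204),C["side"],(428/1.5,271/1.5)))
st();mv([.583,.182,.097],67.2)
E
```

```text
[[0.54008241 0.15455694]
 [0.57571499 0.23836403]
 [0.6264987  0.2167054 ]
 [0.59232516 0.1334457 ]] [0.58365531 0.18576802 0.101     ] 67.3231920817324
plug [0.58016684 0.18745505 0.129     ]
knob (array([0.52248645, 0.01161413, 0.15584376]), np.float64(0.0014242375652781867))
2.35 p [0.5854 0.1726 0.2508] yaw 66.27 z [-0.001 -0.001 -1.   ] F [-0.4 -0.6 -0.1] w 1.0 g 0.0 q [ 0.17  0.46 -0.76  1.65  0.34  1.17  0.49]
shift [0.0059, 0.0079, 0.1538] rot [-0.08, -0.02, -0.93]
```

arm_command(commands=[0.007,0.01,0.05,0,0,-0.9,1,0.007,0.01,0.08,0,0,-0.9,1,0.007,0.01,0.11,0,0,-0.9,1,0.007,0.01,0.14,0,0,-0.9,1,0.007,0.01,0.154,0,0,-0.9,1,0.007,0.01,0.154,0,0,-0.9,0,0.007,0.01,0.154,0,0,-0.9,0,0.007,0.01,0.154,0,0,-0.9,0], force=25)

```text
t: 3.15
eef_pos: [0.5842, 0.1859, 0.0991]
tool_rot: [0.001, 0.198, 0.98, 0.001]
contact_force: [0.3, 0.6, 0.1]
gripper_width: 0.515
grasp_force: 0.0
```

arm_command(commands=[0,0,0,0,0,0,0,0,0,0,0,0,0,0,0,0,0,0,0,0,0])

```text
t: 3.45
eef_pos: [0.584, 0.186, 0.099]
tool_rot: [0.001, 0.198, 0.98, 0.0]
contact_force: [-1.2, -1.1, 6.7]
gripper_width: 0.34
grasp_force: 24.6
```

```bash
python3 - <<'E'
from h import *
st()
E
```

```text
3.45 p [0.584 0.186 0.099] yaw 67.21 z [ 0.003  0.    -1.   ] F [-1.2 -1.1  6.7] w 0.34 g 24.6 q [ 0.09  0.62 -0.68  1.78  0.49  0.91  0.36]
```

arm_command(commands=[0,0,-0.03,0,0,0,0,0,0,-0.08,0,0,0,0,0,0,-0.13,0,0,0,0,0,0,-0.15,0,0,0,0,0,0,-0.15,0,0,0,0])

```text
t: 3.95
eef_pos: [0.5849, 0.1871, 0.252]
tool_rot: [0.003, 0.197, 0.98, 0.002]
contact_force: [-0.2, 0.5, -1.2]
gripper_width: 0.343
grasp_force: 25.0
```

```bash
python3 - <<'E'
from h import *
st();mv([.583,-.1835,.22],30);mv([.583,-.1835,.032],30)
E
```

```text
3.95 p [0.5849 0.1871 0.252 ] yaw 67.22 z [ 0.007  0.002 -1.   ] F [-0.2  0.5 -1.2] w 0.343 g 25.0 q [ 0.16  0.46 -0.77  1.65  0.35  1.16  0.47]
shift [-0.1415, -0.3425, 0.0311] rot [0.39, 0.24, 37.22]
shift [-0.1404, -0.3435, 0.2191] rot [0.39, 0.24, 37.22]
```

arm_command(commands=[-0.141,-0.343,0.03,0.4,0.2,37,0,-0.141,-0.343,0.03,0.4,0.2,37,0,-0.141,-0.343,0.03,0.4,0.2,37,0,-0.141,-0.343,0.03,0.4,0.2,37,0,-0.141,-0.343,0.03,0.4,0.2,37,0,-0.141,-0.343,0.03,0.4,0.2,37,0,-0.141,-0.343,0.03,0.4,0.2,37,0,-0.141,-0.343,0.03,0.4,0.2,37,0])

```text
t: 4.75
eef_pos: [0.5782, -0.1918, 0.2154]
tool_rot: [-0.003, 0.501, 0.865, -0.005]
contact_force: [0.0, -1.5, 0.0]
gripper_width: 0.345
grasp_force: 25.1
```

arm_command(commands=[0,0,0,0,0,0,0,0,0,0,0,0,0,0])

```text
t: 4.95
eef_pos: [0.5796, -0.1848, 0.2163]
tool_rot: [-0.003, 0.499, 0.867, -0.003]
contact_force: [0.3, 0.4, -0.4]
gripper_width: 0.344
grasp_force: 25.0
```

```bash
python3 - <<'E'
from h import *
st();mv([.583,-.1835,.032],30)
c=read_camera("wrist");save(c,"w2.png");st()
E
```

```text
4.95 p [ 0.5796 -0.1848  0.2163] yaw 30.19 z [-0.009 -0.002 -1.   ] F [ 0.3  0.4 -0.4] w 0.344 g 25.0 q [ 0.61  0.44 -0.53  1.7   0.25  1.08  0.52]
shift [-0.001, 0.0051, 0.1843] rot [-0.48, -0.16, 0.19]
5.0 p [ 0.5801 -0.1835  0.2167] yaw 30.32 z [-0.008 -0.002 -1.   ] F [ 1.5  0.6 -0.5] w 0.341 g 25.0 q [ 0.61  0.44 -0.54  1.7   0.25  1.08  0.52]
```

View pics/w2.png

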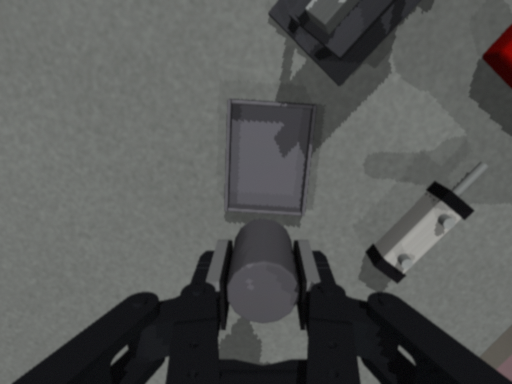

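The plug is held between the pads. The tray's rim corners are at (231,100), (314,104), (302,214) and (226,211).

```bash
python3 - <<'E'
from h import *
c=read_camera("wrist")
T=np.array([onz(c,u,v,.02) for u,v in((231,100),(314,104),(302,214),(226,211))]);print(T,T.mean(0))
m=T.mean(0);st();mv([m[0],m[1],.032],30)
E
```

```text
[[ 0.51975894 -0.14465333  0.02      ]
 [ 0.59288851 -0.1062829   0.02      ]
 [ 0.64596314 -0.2118774   0.02      ]
 [ 0.57171146 -0.25146041  0.02      ]] [ 0.58258051 -0.17856851  0.02      ]
5.05 p [ 0.5803 -0.183   0.217 ] yaw 30.38 z [-0.007 -0.002 -1.   ] F [0.3 1.5 0.2] w 0.337 g 25.0 q [ 0.61  0.44 -0.54  1.7   0.25  1.08  0.52]
shift [0.0023, 0.0055, 0.185] rot [-0.42, -0.13, 0.38]
```

Lower the plug, release it, and back up.

arm_command(commands=[0.002,0.004,0.045,-0.4,-0.1,0,0,0.002,0.004,0.09,-0.4,-0.1,0,0,0.002,0.004,0.13,-0.4,-0.1,0,0,0.002,0.004,0.16,-0.4,-0.1,0,0,0.002,0.004,0.175,-0.4,-0.1,0,0,0.002,0.004,0.183,-0.4,-0.1,0,0,0.002,0.004,0.185,-0.4,-0.1,0,0,0.002,0.004,0.185,-0.4,-0.1,0,0])

```text
t: 5.85
eef_pos: [0.5825, -0.1818, 0.0335]
tool_rot: [0.001, 0.498, 0.867, -0.0]
contact_force: [-0.4, -0.8, -0.3]
gripper_width: 0.343
grasp_force: 25.1
```

arm_command(commands=[0,0,0,0,0,0,0.7,0,0,0,0,0,0,0.7,0,0,0,0,0,0,0.7,0,0,0,0,0,0,0.7,0,0,-0.03,0,0,0,0.7,0,0,-0.07,0,0,0,1,0,0,-0.12,0,0,0,1,0,0,-0.17,0,0,0,1])

```text
t: 6.65
eef_pos: [0.5809, -0.1816, 0.2039]
tool_rot: [-0.0, 0.498, 0.867, -0.0]
contact_force: [1.0, -0.3, 1.6]
gripper_width: 0.998
grasp_force: 0.0
```

arm_command(commands=[0,0,0,0,0,0,1,0,0,0,0,0,0,1])

```text
t: 6.85
eef_pos: [0.5821, -0.182, 0.2038]
tool_rot: [0.002, 0.498, 0.867, -0.0]
contact_force: [-0.7, 0.3, -1.0]
gripper_width: 1.002
grasp_force: 0.0
```

```bash
python3 - <<'E'
from h import *
import pickle
st()
C={n:read_camera(n) for n in("top","side","wrist")};pickle.dump(C,open("c2.pkl","wb"))
im=lambda c,b,s:cv2.resize(cv2.cvtColor(c["img"][b[1]:b[3],b[0]:b[2]],cv2.COLOR_RGB2BGR),s,interpolation=cv2.INTER_CUBIC)
cv2.imwrite("pics/z2.png",np.hstack([im(C["top"],(290,180,370,260),(380,400)),im(C["side"],(220,155,300,235),(400,400))]))
E
```

```text
6.85 p [ 0.5821 -0.182   0.2038] yaw 30.21 z [ 0.003 -0.002 -1.   ] F [-0.7  0.3 -1. ] w 1.002 g 0.0 q [ 0.61  0.45 -0.54  1.72  0.26  1.04  0.51]
```

View pics/z2.png

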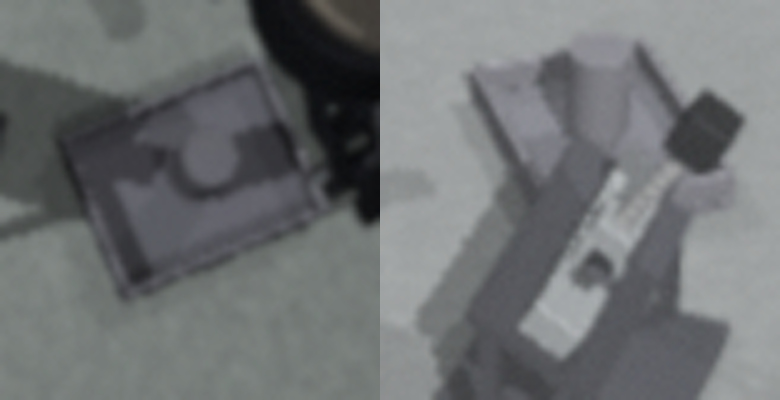

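The plug stands in the tray near its middle. The knob is the black square at about (705,130) in the right crop. Next I line up with the gauge's axis.

```bash
python3 - <<'E'
from h import *
mv([.48,.015,.25],-11,axis=[-5.72,-29.45,0])
E
```

```text
shift [0.2206, 0.0123, -0.0492] rot [-28.87, -10.8, 40.26]
```

arm_command(commands=[0,0,-0.05,0,0,0,1,0.22,0.012,-0.05,-28.9,-10.8,40.3,1,0.22,0.012,-0.05,-28.9,-10.8,40.3,1,0.22,0.012,-0.05,-28.9,-10.8,40.3,1,0.22,0.012,-0.05,-28.9,-10.8,40.3,1,0.22,0.012,-0.05,-28.9,-10.8,40.3,1,0.22,0.012,-0.05,-28.9,-10.8,40.3,1,0.22,0.012,-0.05,-28.9,-10.8,40.3,1])

```text
t: 7.8
eef_pos: [0.4794, 0.0154, 0.2508]
tool_rot: [0.201, 0.745, 0.614, 0.166]
contact_force: [0.0, -1.0, 0.1]
gripper_width: 1.001
grasp_force: 0.0
```

arm_command(commands=[0,0,0,0,0,0,1,0,0,0,0,0,0,1])

```text
t: 8.0
eef_pos: [0.4806, 0.0141, 0.2513]
tool_rot: [0.2, 0.745, 0.615, 0.165]
contact_force: [0.3, -0.7, 0.3]
gripper_width: 1.006
grasp_force: 0.0
```

```bash
python3 - <<'E'
from h import *
import pickle
st();c=read_camera("wrist");pickle.dump(c,open("w3.pkl","wb"));save(c,"w3.png");mv([.48,.015,.25],-11,axis=[-5.72,-29.45,0])
for p in([.523,.008,.153],):print(proj(c,p))
E
```

```text
8.0 p [0.4806 0.0141 0.2513] yaw -10.85 z [ 0.491 -0.096 -0.866] F [ 0.3 -0.7  0.3] w 1.006 g 0.0 q [ 0.47 -0.07 -0.74  2.3   0.42  0.46 -0.81]
shift [0.0008, -0.0021, 0.0008] rot [0.08, -0.01, 0.06]
[247.48362452 186.94691272]
```

View pics/w3.png

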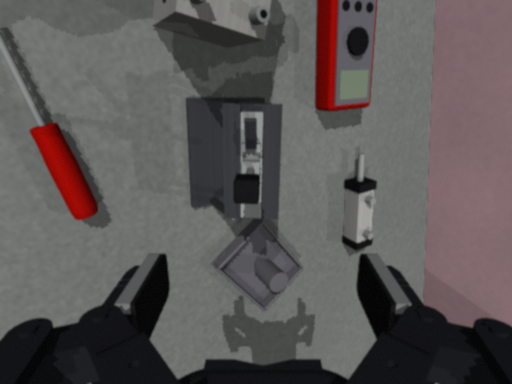

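The knob is at (246,189), the lever at (251,135), the bridge nearly vertical in the picture, and the prediction was (247,187).

```bash
python3 - <<'E'
from h import *
import pickle
c=pickle.load(open("w3.pkl","rb"));S=pickle.load(open("c2.pkl","rb"))["side"];T=pickle.load(open("c2.pkl","rb"))["top"]
out={}
g=cv2.cvtColor(c["img"],cv2.COLOR_RGB2GRAY)
def blob(c,b):
    m=(c["img"][b[1]:b[3],b[0]:b[2]].max(2)<45).astype(np.uint8);n,l,s,ce=cv2.connectedComponentsWithStats(m);i=1+s[1:,4].argmax();print(s[i]);return ce[i]+b[:2]
pw=blob(c,(225,165,270,210));ps=blob(S,(270,165,300,197));print(pw,ps)
k,e=tri(c,pw,S,ps);print(k,e)
z=np.array([.491,-.096,-.866])
mv(k+z*.019,-11,axis=[-5.72,-29.45,0])
E
```

```text
[  8   9  26  30 726]Traceback (most recent call last):
  File "<stdin>", line 8, in <module>
  File "<stdin>", line 7, in blob
ValueError: attempt to get argmax of an empty sequence
```

```bash
python3 - <<'E'
from h import *
import pickle
c=pickle.load(open("w3.pkl","rb"));S=pickle.load(open("c2.pkl","rb"))["side"]
def blob(c,b,th):
    m=(c["img"][b[1]:b[3],b[0]:b[2]].max(2)<th).astype(np.uint8);n,l,s,ce=cv2.connectedComponentsWithStats(m);i=1+s[1:,4].argmax();print(s[i]);return ce[i]+b[:2]
pw=blob(c,(225,165,270,210),45);ps=blob(S,(270,165,300,197),75);print(pw,ps)
k,e=tri(c,pw,S,ps);print(k,e)
z=np.array([.491,-.096,-.866])
mv(k+z*.019,-11,axis=[-5.72,-29.45,0])
E
```

```text
[  8   9  26  30 726]
[  8   9  14  15 127]
[245.60743802 188.45179063] [284.13385827 181.27559055]
[0.52359966 0.00519615 0.149107  ] 0.0014790512491579576
shift [-0.0005, -0.014, 0.1295] rot [0.08, -0.01, 0.06]
```

arm_command(commands=[0,-0.014,0.04,0,0,0,1,0,-0.014,0.07,0,0,0,1,0,-0.014,0.09,0,0,0,1,0,-0.014,0.09,0,0,0,1])

```text
t: 8.45
eef_pos: [0.5136, 0.007, 0.1639]
tool_rot: [0.199, 0.746, 0.614, 0.164]
contact_force: [-1.1, 0.2, 1.0]
gripper_width: 1.003
grasp_force: 0.0
```

```bash
python3 - <<'E'
from h import *
c=read_camera("wrist");st()
r,p=tool()
m=(c["img"][100:345,180:330].max(2)<45).astype(np.uint8);n,l,s,ce=cv2.connectedComponentsWithStats(m)
for i in range(1,n):
    if s[i,4]>300: print(s[i]+[180,100,0,0,0],ce[i]+[180,100])
for z in(.01,.02,.03):
    for y in(-.01,0,.01): print(z,y,proj(c,p+r.apply([0,y,z])).round(1))
save(c,"w4.png")
E
```

```text
8.5 p [0.5134 0.0075 0.1649] yaw -11.04 z [ 0.489 -0.095 -0.867] F [-0.7  0.6  0.6] w 1.004 g 0.0 q [ 0.41  0.18 -0.73  2.33  1.1   0.4  -1.47]
[201 101  81  38 958] [235.27348643 109.37265136]
[ 246  217   40   59 1918] [265.2810219 241.9624609]
0.01 -0.01 [244.2 248. ]
0.01 0 [263.8 248. ]
0.01 0.01 [283.4 248. ]
0.02 -0.01 [245.2 239.1]
0.02 0 [263.7 239.1]
0.02 0.01 [282.3 239.1]
0.03 -0.01 [246.1 231.1]
0.03 0 [263.7 231.1]
0.03 0.01 [281.3 231.1]
```

View pics/w4.png

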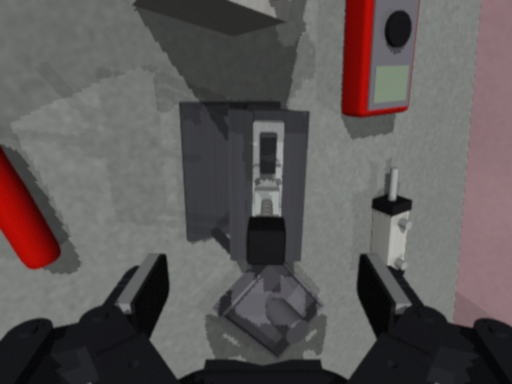

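The knob spans columns 246–286 and rows 217–264, within 1 mm of the finger centre line, and the lever is at (268,155). I go in and grip.

arm_command(commands=[0,0.001,0.015,0,0,0,1,0,0.001,0.028,0,0,0,1,0,0.001,0.038,0,0,0,1,0,0.001,0.038,0,0,0,0,0,0.001,0.038,0,0,0,0,0,0.001,0.038,0,0,0,0,0,0.001,0.038,0,0,0,0,0,0.001,0.038,0,0,0,0], force=60)

```text
t: 9.3
eef_pos: [0.5333, 0.0042, 0.1356]
tool_rot: [0.201, 0.745, 0.614, 0.166]
contact_force: [-1.0, -0.5, 3.3]
gripper_width: 0.219
grasp_force: 60.3
```

arm_command(commands=[0,0,0,0,0,0,0,0,0,0,0,0,0,0])

```text
t: 9.5
eef_pos: [0.5335, 0.0042, 0.1353]
tool_rot: [0.201, 0.745, 0.614, 0.166]
contact_force: [-1.0, -1.4, 3.6]
gripper_width: 0.222
grasp_force: 60.4
```

```bash
python3 - <<'E'
from h import *
st()
E
```

```text
9.5 p [0.5335 0.0042 0.1353] yaw -11.06 z [ 0.494 -0.096 -0.864] F [-1.  -1.4  3.6] w 0.222 g 60.4 q [ 0.35  0.28 -0.68  2.33  1.34  0.41 -1.68]
```

arm_command(commands=[0,0,-0.02,0,0,0,0,0,0,-0.045,0,0,0,0,0,0,-0.07,0,0,0,0,0,0,-0.095,0,0,0,0,0,0,-0.11,0,0,0,0,0,0,-0.11,0,0,0,0])

```text
t: 10.1
eef_pos: [0.4786, 0.0147, 0.2312]
tool_rot: [0.202, 0.745, 0.614, 0.166]
contact_force: [-0.0, 0.1, -2.1]
gripper_width: 0.224
grasp_force: 59.6
```

```bash
python3 - <<'E'
from h import *
st();mv([.583,.185,.29],-22.8);mv([.53,.06,.30],-22.8)
E
```

```text
10.1 p [0.4786 0.0147 0.2312] yaw -11.03 z [ 0.496 -0.098 -0.863] F [-0.   0.1 -2.1] w 0.224 g 59.6 q [ 0.53 -0.03 -0.82  2.33  0.55  0.42 -0.95]
shift [0.1872, 0.09, -0.0156] rot [30.24, -3.07, 11.48]
shift [0.0543, 0.0708, -0.0383] rot [30.24, -3.07, 11.48]
```

arm_command(commands=[0.054,0.071,-0.038,30.2,-3.1,11.5,0,0.054,0.071,-0.038,30.2,-3.1,11.5,0,0.054,0.071,-0.038,30.2,-3.1,11.5,0,0.187,0.09,-0.016,30.2,-3.1,11.5,0,0.187,0.09,-0.016,30.2,-3.1,11.5,0,0.187,0.09,-0.016,30.2,-3.1,11.5,0,0.187,0.09,-0.016,30.2,-3.1,11.5,0,0.187,0.09,-0.016,30.2,-3.1,11.5,0])

```text
t: 10.9
eef_pos: [0.5832, 0.1853, 0.2866]
tool_rot: [-0.001, 0.833, 0.554, -0.002]
contact_force: [0.3, -0.7, -1.9]
gripper_width: 0.222
grasp_force: 59.6
```

arm_command(commands=[0,0,0,0,0,0,0,0,0,0,0,0,0,0])

```text
t: 11.1
eef_pos: [0.5834, 0.1831, 0.2887]
tool_rot: [-0.0, 0.834, 0.552, -0.001]
contact_force: [0.2, -0.7, -3.3]
gripper_width: 0.224
grasp_force: 59.6
```

```bash
python3 - <<'E'
from h import *
import pickle
st();mv([.583,.185,.29],-22.8)
C={n:read_camera(n) for n in("top","side","wrist")};pickle.dump(C,open("c5.pkl","wb"))
im=lambda c,b,s:cv2.resize(cv2.cvtColor(c["img"][b[1]:b[3],b[0]:b[2]],cv2.COLOR_RGB2BGR),s,interpolation=cv2.INTER_CUBIC)
cv2.imwrite("pics/z5.png",np.hstack([im(C["wrist"],(130,20,390,345),(400,500)),im(C["side"],(175,170,295,320),(400,500))]))
E
```

```text
11.1 p [0.5834 0.1831 0.2887] yaw -22.95 z [-0.002 -0.001 -1.   ] F [ 0.2 -0.7 -3.3] w 0.224 g 59.6 q [ 0.18  0.44 -0.8   1.6   0.33  1.24 -1.08]
shift [0.0017, -0.0011, -0.0013] rot [-0.07, 0.09, -0.15]
```

View pics/z5.png

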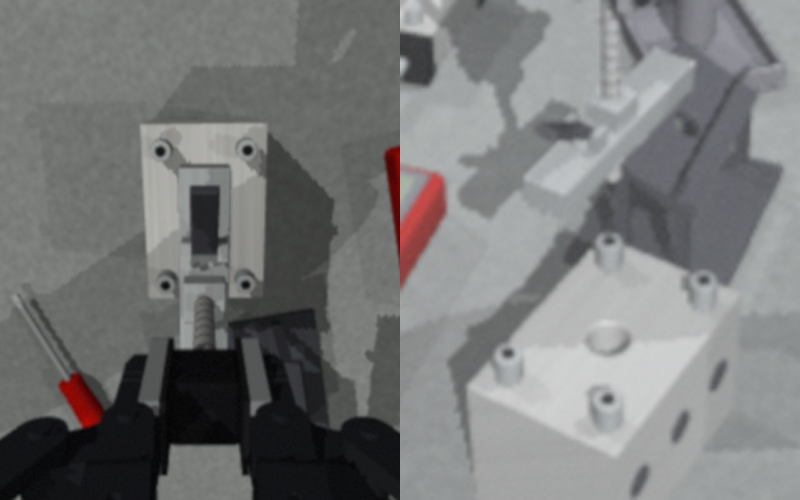

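The gauge hangs upright with the lever up. In the side crop the bore mouth is at (608,338) and the probe tip at about (615,178). In the wrist crop the bridge is aligned with the block.

```bash
python3 - <<'E'
from h import *
import pickle
C=pickle.load(open("c5.pkl","rb"));S,T,W=C["side"],C["top"],C["wrist"]
q=lambda u,v:((u-400)*.3+175,v*.3+170)
print("bore side",onz(S,*q(608,338),.085))
F=np.array([onz(S,*q(*p),.101) for p in((508,352),(607,396),(703,279),(608,241))]);print("fit side",F.mean(0))
w=lambda u,v:(u*.65+130,v*.65+20)
F=np.array([onz(W,*w(*p),.101) for p in((162,150),(248,150),(246,284),(166,284))]);d=F[0]-F[3]+F[1]-F[2];print("fit wrist",F.mean(0),np.degrees(np.arctan2(d[1],d[0])))
print("tip expect",proj(S,[.5834,.1831,.2887+.019-.116]),"seen",q(615,178))
st()
# side-view bridge dir
a=[ (527,178),(680,50)]
E
```

```text
bore side [0.58311102 0.18420315 0.085     ]
fit side [0.58325933 0.18362237 0.101     ]
fit wrist [0.58528379 0.18482671 0.101     ] 67.56119897266787
tip expect [237.18617979 222.05862596] seen (239.5, 223.4)
11.25 p [0.5833 0.1838 0.2894] yaw -22.9 z [-0.001  0.    -1.   ] F [-0.1 -0.  -2.5] w 0.226 g 59.6 q [ 0.18  0.44 -0.8   1.6   0.33  1.24 -1.08]
```

arm_command(commands=[0.001,0.001,0.03,0,0,0,0,0.001,0.001,0.06,0,0,0,0,0.001,0.001,0.09,0,0,0,0,0.001,0.001,0.105,0,0,0,0,0.001,0.001,0.115,0,0,0,0,0.001,0.001,0.115,0,0,0,0])

```text
t: 11.85
eef_pos: [0.5841, 0.1853, 0.1737]
tool_rot: [-0.001, 0.833, 0.553, -0.001]
contact_force: [0.1, -0.5, -2.5]
gripper_width: 0.219
grasp_force: 59.5
```

```bash
python3 - <<'E'
from h import *
import pickle
st()
C={n:read_camera(n) for n in("side",)}
im=lambda c,b,s:cv2.resize(cv2.cvtColor(c["img"][b[1]:b[3],b[0]:b[2]],cv2.COLOR_RGB2BGR),s,interpolation=cv2.INTER_CUBIC)
cv2.imwrite("pics/z6.png",im(C["side"],(175,170,295,320),(480,600)))
E
```

```text
11.85 p [0.5841 0.1853 0.1737] yaw -22.82 z [-0.003  0.001 -1.   ] F [ 0.1 -0.5 -2.5] w 0.219 g 59.5 q [ 0.14  0.55 -0.76  1.73  0.42  1.04 -1.16]
```

View pics/z6.png

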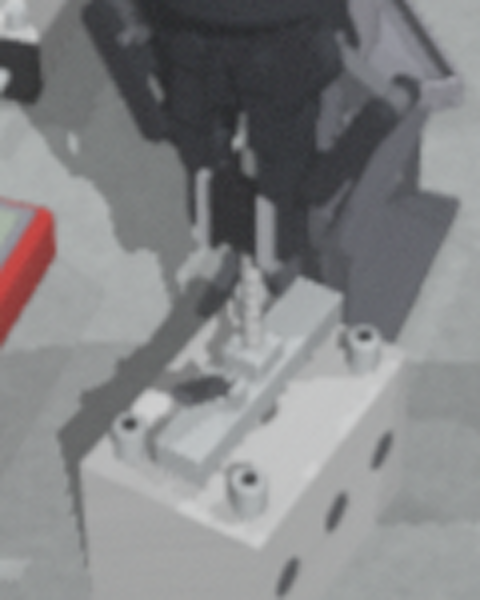

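The bridge hovers between the fittings, and the probe tip has just entered the bore (its edge is visible at (268,413)). I lower it slowly.

arm_command(commands=[0,0,0.004,0,0,0,0,0,0,0.007,0,0,0,0,0,0,0.01,0,0,0,0,0,0,0.013,0,0,0,0,0,0,0.016,0,0,0,0,0,0,0.02,0,0,0,0,0,0,0.024,0,0,0,0,0,0,0.024,0,0,0,0])

```text
t: 12.7
eef_pos: [0.5845, 0.1857, 0.1497]
tool_rot: [-0.001, 0.833, 0.553, -0.0]
contact_force: [1.7, -0.2, 0.0]
gripper_width: 0.222
grasp_force: 60.0
```

arm_command(commands=[0,0,0.002,0,0,0,0,0,0,0.004,0,0,0,0,0,0,0.006,0,0,0,0,0,0,0.006,0,0,0,0])

```text
t: 13.1
eef_pos: [0.5844, 0.1856, 0.144]
tool_rot: [-0.001, 0.833, 0.553, -0.0]
contact_force: [1.5, -1.8, 0.7]
gripper_width: 0.223
grasp_force: 60.2
```

arm_command(commands=[0,0,0,0,0,0,0,0,0,0.001,0,0,0,0,0,0,0.002,0,0,0,0,0,0,0.003,0,0,0,0,0,0,0.003,0,0,0,0], force=20)

```text
t: 13.6
eef_pos: [0.5844, 0.1856, 0.1412]
tool_rot: [-0.001, 0.833, 0.553, -0.0]
contact_force: [1.3, -1.7, 1.8]
gripper_width: 0.221
grasp_force: 60.4
```

arm_command(commands=[0,0,0.001,0,0,0,0,0,0,0.002,0,0,0,0,0,0,0.002,0,0,0,0])

```text
t: 13.9
eef_pos: [0.5843, 0.1856, 0.1391]
tool_rot: [-0.001, 0.833, 0.553, -0.0]
contact_force: [1.6, -1.9, 1.6]
gripper_width: 0.222
grasp_force: 60.3
```

arm_command(commands=[0,0,0.001,0,0,0,0,0,0,0.002,0,0,0,0,0,0,0.002,0,0,0,0])

```text
t: 14.2
eef_pos: [0.5843, 0.1856, 0.137]
tool_rot: [-0.001, 0.833, 0.553, -0.0]
contact_force: [0.7, -2.1, 1.9]
gripper_width: 0.222
grasp_force: 60.3
```

arm_command(commands=[0,0,0.001,0,0,0,0,0,0,0.002,0,0,0,0,0,0,0.002,0,0,0,0])

```text
t: 14.5
eef_pos: [0.5842, 0.1856, 0.135]
tool_rot: [-0.001, 0.833, 0.553, -0.0]
contact_force: [0.9, -1.4, 2.6]
gripper_width: 0.219
grasp_force: 60.3
```

arm_command(commands=[0,0,0.001,0,0,0,0,0,0,0.0015,0,0,0,0,0,0,0.0015,0,0,0,0])

```text
t: 14.8
eef_pos: [0.5843, 0.1856, 0.1336]
tool_rot: [-0.001, 0.833, 0.553, -0.0]
contact_force: [1.9, -1.8, 2.0]
gripper_width: 0.224
grasp_force: 60.4
```

arm_command(commands=[0,0,0.001,0,0,0,0,0,0,0.0015,0,0,0,0,0,0,0.0015,0,0,0,0])

```text
t: 15.1
eef_pos: [0.5842, 0.1857, 0.1321]
tool_rot: [-0.001, 0.833, 0.553, -0.0]
contact_force: [2.0, -2.6, 2.0]
gripper_width: 0.225
grasp_force: 60.4
```

arm_command(commands=[0,0,0.001,0,0,0,0,0,0,0.0015,0,0,0,0,0,0,0.0015,0,0,0,0])

```text
t: 15.4
eef_pos: [0.5842, 0.1856, 0.1306]
tool_rot: [-0.001, 0.833, 0.553, -0.0]
contact_force: [0.7, -3.3, 2.7]
gripper_width: 0.225
grasp_force: 60.4
```

arm_command(commands=[0,0,0.001,0,0,0,0,0,0,0.0015,0,0,0,0,0,0,0.0015,0,0,0,0])

```text
t: 15.7
eef_pos: [0.5842, 0.1856, 0.1291]
tool_rot: [-0.001, 0.833, 0.553, -0.0]
contact_force: [1.6, -2.6, 3.2]
gripper_width: 0.22
grasp_force: 60.4
```

arm_command(commands=[0,0,0.001,0,0,0,0,0,0,0.0015,0,0,0,0,0,0,0.0015,0,0,0,0])

```text
t: 16.0
eef_pos: [0.5842, 0.1857, 0.1276]
tool_rot: [-0.001, 0.833, 0.553, -0.0]
contact_force: [1.0, -3.1, 2.7]
gripper_width: 0.222
grasp_force: 60.4
```

arm_command(commands=[0,0,0.001,0,0,0,0,0,0,0.0015,0,0,0,0,0,0,0.0015,0,0,0,0])

```text
t: 16.3
eef_pos: [0.5842, 0.1858, 0.1264]
tool_rot: [-0.001, 0.833, 0.553, -0.0]
contact_force: [0.4, -2.3, 5.3]
gripper_width: 0.227
grasp_force: 60.7
```

arm_command(commands=[0,0,0.0008,0,0,0,0,0,0,0.0008,0,0,0,0])

```text
t: 16.5
eef_pos: [0.5844, 0.1861, 0.1263]
tool_rot: [-0.001, 0.833, 0.553, -0.0]
contact_force: [0.8, -3.3, 10.8]
gripper_width: 0.226
grasp_force: 61.3
```

arm_command(commands=[0,0,-0.0004,0,0,0,0,0,0,-0.0004,0,0,0,1,0,0,-0.0004,0,0,0,1,0,0,-0.0004,0,0,0,1,0,0,-0.0004,0,0,0,1,0,0,-0.0004,0,0,0,1,0,0,-0.0004,0,0,0,1,0,0,-0.0004,0,0,0,1])

```text
t: 17.3
eef_pos: [0.5842, 0.1857, 0.1258]
tool_rot: [-0.001, 0.833, 0.553, -0.0]
contact_force: [-0.2, -0.5, -0.0]
gripper_width: 1.0
grasp_force: 0.0
```

arm_command(commands=[0,0,-0.02,0,0,0,1,0,0,-0.06,0,0,0,1,0,0,-0.1,0,0,0,1,0,0,-0.13,0,0,0,1,0,0,-0.13,0,0,0,1,0,0,-0.13,0,0,0,1])

```text
t: 17.9
eef_pos: [0.5846, 0.1856, 0.2563]
tool_rot: [-0.0, 0.833, 0.553, 0.0]
contact_force: [-0.3, 0.1, -1.0]
gripper_width: 0.995
grasp_force: 0.0
```

```bash
python3 - <<'E'
from h import *
import pickle
st();c=read_camera("wrist");S=read_camera("side");pickle.dump((c,S),open("c7.pkl","wb"))
# knob: predicted vs seen dark blob
k=[.5844,.1858,.1563];print("knob top pred",proj(c,k),"side knob pred",proj(S,[.5844,.1858,.1454]))
for C,b,th in((c,(180,120,340,345),45),(S,(200,190,270,290),75)):
    m=(C["img"][b[1]:b[3],b[0]:b[2]].max(2)<th).astype(np.uint8);n,l,s,ce=cv2.connectedComponentsWithStats(m)
    for i in range(1,n):
        if s[i,4]>40:print(s[i]+[b[0],b[1],0,0,0],ce[i]+b[:2])
d=np.array([.389,.921,0]);f=np.array([.5844,.1858,.085])
print("lever tip pred",proj(c,f+d*.0508+[0,0,.042]),"hinge",proj(c,f+d*.022+[0,0,.026]), "bridge ends",proj(c,f+d*.055+[0,0,.016]),proj(c,f-d*.055+[0,0,.016]))
mv([.602,.228,.17],-22.8)
E
```

```text
17.9 p [0.5846 0.1856 0.2563] yaw -22.81 z [-0.     0.001 -1.   ] F [-0.3  0.1 -1. ] w 0.995 g 0.0 q [ 0.17  0.47 -0.79  1.64  0.35  1.18 -1.1 ]
knob top pred [261.8621931 192.1692218] side knob pred [236.35506952 245.35471508]
[250 174  24  28 661] [261.51739788 187.51134644]
[ 277  232   63  113 2304] [312.19097222 269.74522569]
[228 236  17  19 213] [236.83098592 245.75117371]
lever tip pred [261.99679683 121.21334862] hinge [261.98801714 152.2832431 ] bridge ends [262.04866427 113.04411205] [261.91558693 227.25616359]
shift [0.0468, 0.0003, 0.0845] rot [-0.18, 0.08, -0.01]
```

arm_command(commands=[0.047,0,0,0,0,0,0,0.047,0,0,0,0,0,0,0.047,0,0.03,0,0,0,0,0.047,0,0.06,0,0,0,0,0.047,0,0.085,0,0,0,0,0.047,0,0.1,0,0,0,0,0.047,0,0.11,0,0,0,0,0.047,0,0.11,0,0,0,0])

```text
t: 18.8
eef_pos: [0.6018, 0.2286, 0.1444]
tool_rot: [-0.001, 0.833, 0.553, -0.002]
contact_force: [0.3, -0.3, -0.0]
gripper_width: 0.003
grasp_force: 0.0
```

```bash
python3 - <<'E'
from h import *
st();mv([.602,.228,.130],-22.8)
E
```

```text
18.8 p [0.6018 0.2286 0.1444] yaw -22.79 z [-0.004  0.    -1.   ] F [ 0.3 -0.3 -0. ] w 0.003 g 0.0 q [ 0.05  0.62 -0.73  1.67  0.47  1.03 -1.23]
shift [-0.0005, 0.0005, 0.0144] rot [-0.22, 0.08, 0.01]
```

arm_command(commands=[0,0,0.006,0,0,0,0,0,0,0.012,0,0,0,0,0,0,0.016,0,0,0,0,0,0,0.02,0,0,0,0,0,0,0.024,0,0,0,0,0,0,0.027,0,0,0,0,0,0,0.029,0,0,0,0,0,0,0.029,0,0,0,0])

```text
t: 19.6
eef_pos: [0.6022, 0.2288, 0.1164]
tool_rot: [-0.001, 0.833, 0.553, -0.001]
contact_force: [0.1, -0.0, -0.3]
gripper_width: 0.002
grasp_force: 0.0
```

arm_command(commands=[0,0,0.001,0,0,0,0,0,0,0.002,0,0,0,0,0,0,0.002,0,0,0,0])

```text
t: 19.9
eef_pos: [0.6023, 0.2288, 0.1146]
tool_rot: [-0.001, 0.833, 0.553, -0.001]
contact_force: [0.4, -0.1, 0.6]
gripper_width: -0.001
grasp_force: 0.0
```

arm_command(commands=[0,0,0.001,0,0,0,0,0,0,0.002,0,0,0,0,0,0,0.002,0,0,0,0])

```text
t: 20.2
eef_pos: [0.6024, 0.229, 0.1127]
tool_rot: [-0.001, 0.833, 0.553, -0.0]
contact_force: [0.6, -0.1, -0.1]
gripper_width: -0.005
grasp_force: 0.1
```

arm_command(commands=[0,0,0.001,0,0,0,0,0,0,0.002,0,0,0,0,0,0,0.002,0,0,0,0])

```text
t: 20.5
eef_pos: [0.6026, 0.2291, 0.1118]
tool_rot: [-0.001, 0.833, 0.553, -0.0]
contact_force: [-2.6, -1.4, 7.9]
gripper_width: 0.002
grasp_force: 3.6
```

arm_command(commands=[0,0,0.0008,0,0,0,0,0,0,0.0008,0,0,0,0,0,0,0.0008,0,0,0,0])

```text
t: 20.8
eef_pos: [0.6026, 0.2291, 0.1116]
tool_rot: [-0.0, 0.833, 0.553, -0.0]
contact_force: [-3.1, -2.7, 11.3]
gripper_width: -0.001
grasp_force: 5.9
```

arm_command(commands=[0,0,-0.01,0,0,0,0,0,0,-0.05,0,0,0,0,0,0,-0.09,0,0,0,0,0,0,-0.14,0,0,0,0,-0.047,0,-0.145,0,0,0,0,-0.047,0,-0.145,0,0,0,0,-0.047,0,-0.145,0,0,0,0])

```text
t: 21.5
eef_pos: [0.5845, 0.1839, 0.2552]
tool_rot: [-0.0, 0.834, 0.552, -0.001]
contact_force: [-0.5, 0.4, 0.5]
gripper_width: 0.0
grasp_force: 0.0
```

```bash
python3 - <<'E'
from h import *
import pickle
st();W=read_camera("wrist");S=read_camera("side");c0,S0=pickle.load(open("c7.pkl","rb"))
def kn(S):
    b=(200,190,270,290);m=(S["img"][190:290,200:270].max(2)<75).astype(np.uint8);n,l,s,ce=cv2.connectedComponentsWithStats(m)
    for i in range(1,n):
        if s[i,4]>40:print(s[i]+[200,190,0,0,0],ce[i]+[200,190])
kn(S0);kn(S)
d=np.array([.389,.921,0]);f=np.array([.5844,.1858,.085])
up=f+d*.0508+[0,0,.042];fl=f+d*.056+[0,0,.0265]
for n,c in(("S0",S0),("S",S),("W0",c0),("W",W)):
    print(n,"up",proj(c,up).round(),"flat",proj(c,fl).round())
    # gray profile along the bridge centre line at the lever height (flat)
    g=c["img"].mean(2);print([int(g[int(v+.5),int(u+.5)]) for u,v in(proj(c,f+d*y+[0,0,.0265]) for y in np.arange(.016,.08,.003))])
D=np.abs(S["img"].astype(int)-S0["img"]).max(2)>40;D[:, 300:]=0;D[:180]=0
ys,xs=np.nonzero(D);print("side diff",len(xs),xs.min(),xs.max(),ys.min(),ys.max())
E
```

```text
21.5 p [0.5845 0.1839 0.2552] yaw -22.94 z [-0.001 -0.    -1.   ] F [-0.5  0.4  0.5] w 0.0 g 0.0 q [ 0.18  0.47 -0.8   1.64  0.35  1.18 -1.1 ]
[228 236  17  19 213] [236.83098592 245.75117371]
[228 236  18  19 222] [236.99099099 245.78378378]
S0 up [219. 274.] flat [217. 283.]
[167, 131, 90, 90, 95, 102, 117, 152, 169, 172, 174, 173, 175, 173, 174, 165, 152, 152, 175, 182, 183, 173]
S up [219. 274.] flat [217. 283.]
[168, 148, 114, 110, 108, 109, 108, 110, 109, 110, 107, 108, 108, 105, 154, 164, 151, 160, 174, 183, 182, 174]
W0 up [262. 121.] flat [262. 113.]
[92, 93, 43, 44, 43, 43, 43, 43, 43, 43, 50, 86, 144, 112, 135, 140, 91, 89, 89, 99, 100, 99]
W up [261. 119.] flat [261. 111.]
[94, 96, 63, 60, 61, 61, 59, 60, 59, 61, 61, 61, 60, 71, 142, 142, 93, 89, 90, 102, 101, 100]
side diff 790 185 273 180 285
```

The side profile shows the lever lying flat from y = 22 to 55 mm. The knob hasn't moved and the arm is clear of everything.

```bash
python3 -c "
from station import hand_in
print(hand_in())"
```

```text
the job is handed in; nothing more can be done
None
```

I handed the job in at about 21.5 s: the plug is in the tray, and the gauge stands over the bore with its probe on the spool and its lever pressed flat; the hand-in returned no verdict.

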